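Clamp a paint sample board in the bench jig

ROBOT

A 7-joint arm with a two-finger parallel gripper is mounted at the origin on the work surface. World frame = base frame: x ahead of the robot, y to its left, z up, the work surface at z = 0. Lengths are in m, angles in rad, forces in N, time in s.
With the tool pointing down it reaches from about 0.4 to 0.875 m from the base axis. Payload 19.3 kg.
Tool frame: the origin (TCP) lies midway between the tips of the shut fingers; the grasp point (between the pads) lies 19 mm behind it; z points along the fingers, y is the line along which they close (so a half turn about z gives the same grasp; the last joint's range is limited). The gripper opens to 85 mm and grips with 20 to 120 N. Pads are 22 mm wide; open, the fingers measure 114 mm over their backs; the gripper's body (76 mm by 85 mm) begins 54 mm behind the grasp point. The pads swing forward as they close: fully open they stand 13 mm farther back than shut.
Start: joints at [1.184, 0.521, -0.036, 1.599, 0.021, 1.021, -0.113], TCP at [0.195, -0.594, 0.231] pointing down, gripper open.
Joint ranges: [-2.91, 2.91], [-0.3, 2.13], [-1.5, 1.42], [0.17, 2.43], [-1.26, 4.41], [0.16, 1.93], [-2.52, 2.52]. Speed limits (rad/s): [1.89, 1.89, 2.39, 2.39, 3.01, 3.01, 3.01].

INTERFACE

Orientations are given as a rotation vector (axis times angle).
In Python, from bench import read_state, read_camera, hand_in, find_in, masks_of gives the robot as it stands. The module is installed in compiled form; this text tells all that it offers.
- The arm moves only by the tool apply_moves, never from a script. Its argument "steps" is a list of rows, each an object with "linear": the shift along the tool's x, y, z in cm, a list of three; "angular": the turn, a rotation vector about the tool's x, y, z in rad, a list of three; "claw": the closure, from 0 (fully open) to 1 (shut). In form: [{"linear": [dx, dy, dz], "angular": [wx, wy, wz], "claw": claw}, ...]. A call has 1 to 5 rows; each row is the pose to reach, as a shift and turn from the pose commanded when the call began, along the tool's axes at that moment; what a row does not reach only later rows make up. A row lasts 1/12 s, in which the tool goes at most 41.7 mm and 7.16 degrees, less where a joint would pass 70% of its speed; a pose out of reach is approached as far as the arm can. A call with a gripper value outside its range is refused whole. The fingers move at their own pace and stop on an object; "grip_force" is the grip in N (left out, the last holds). Time passes only in rows, so rows that repeat a pose let the fingers close. It gives the time, the measured TCP pose, the force, the opening and the grip force at its end, in the units of the state.
- read_state(): the state, without advancing time (a new reading comes with each control period).
- read_camera(name): name is "scene" or "top" or "wrist"; returns a dict with "frame" (384x512x3 uint8, red, green, blue), "z_map" (384x512 float32, m along the optical axis (not along the pixel's ray), 0 where there is no reading), "fx", "fy", "cx", "cy" (pixels), "R" (3x3) and "t" (3): a world point X has camera coordinates R X + t. Camera axes: x right, y down, z forward; pixel columns grow to the right and rows downward; lengths in m; the calibration is good to about 2 mm. The wrist camera is an equidistant fisheye: a pixel r from the principal point sees the ray r / f radians off the axis. A picture is of the moment at which its call begins.
- hand_in(): hands the job in; it is judged then, once.
Trained networks look in a picture, given as the dict that the camera call returned (one of the last four; its "shot" number tells which), for a name from the list of things; names that differ only in an ending like _2 or _b are one class to them, and where a whole thing is asked for, a point or a joint stands for the part that bears it (a point fixed in the world has none). Each returns a list of dicts, best first, with "conf" (0 to 1); they miss things now and then, are a little off and sometimes report something else, mostly with a low value. They report only what shows in the picture. A call takes as long as a camera call.
- find_in(picture, name): "location" ([column, row] in pixels, amid what is visible of it).
- masks_of(picture, name): "region" (384x512 bool, what is visible of it) and "location" ([column, row] in pixels, amid what is visible of it).
The state is a dict: "time": time; "joint_pos": joint angles; "qd": joint speeds; "joint_torque": joint torques, N m; "position": TCP position; "orientation": TCP orientation; "ft_force": force on the tool from outside, world axes, zero at the start; "wrist_torque": the same for the moment, N m; "finger_gap": finger opening in m; "grip_force": force on a finger pad.
Only numpy, scipy, OpenCV 4.12 (cv2) and the standard library are available. Lean on these libraries where they do the work, as an engineer would, in place of code of your own. Each camera call takes 0.05 s, during which the arm holds its last target. There are 200 camera calls.

TASK

Set the paint sample board in the jig: push it lengthwise with a fingertip until its end is up against the end stop, then push the clamp lever round clockwise (seen from above) until the cam grips the board tight, flat along the fence, and stays tight when you let go. Everything stays down on the bench - nothing is to be lifted - and the paint tin, the tape roll and the brush are left where they are.

Things in the scene. Friction and masses are not known exactly. Their poses are not given: they have to be found in the camera images.
- jig: Fixed grey base board of the jig, 12 mm thick; x -110 to +210, y -220 to +180 mm in its own frame. Origin at bench level; z up; x points from the fence towards the cam, y along the fence towards the end stop. The board belongs on it between fence and cam, its +y end against the stop: the board's centre is then at x = -5, y = +10 mm.
- fence (a point): Middle of the fence's face, at jig x = -50, y = -5, z = 25 mm. The fence is a wooden strip along jig y on the base, 270 mm long, 24 mm thick, its top 38 mm above the bench; the face looks to jig +x.
- stop (a point): Middle of the end stop's face, at jig x = -12, y = 120, z = 25 mm. The stop is a wooden block on the base, 80 mm wide (jig x -52 to +28 mm), 25 mm thick, its top 38 mm above the bench; the face looks to jig -y.
- board: Loose wooden board, paint patches and tape on top, 90 mm wide (x), 220 mm long (y), 30 mm high, about 0.4 kg, flat on the jig base. Origin: centre of its underside, axes roughly parallel to the jig's. Starts 25 to 70 mm short of the stop, a few mm off the fence, a little askew; the cam closes the side gap. Slides at 1 to 4 N. Push the middle of its -y end (the one farther from the stop).
- clamp: Clamp lever with the eccentric wooden cam disc under it (64 mm diameter, centre 12 mm off the axis, 2 to 27 mm above the jig base). Origin: on its upright turning axis, fixed at jig x = 78.6, y = 20, z = 12 mm. Turned clockwise the cam swells towards the board and, once tight, holds by friction. The lever turns with 0.15 N m of friction and stays where it is left.
- lever_end (a point): Outer end of the lever's black grip, 125 mm from the axis, 43 mm over the bench. A straight radial steel bar ends in the grip: 60 mm long (65 to 125 mm from the axis), 22 mm wide, 28 to 58 mm above the bench. It swings 2.2 rad clockwise (from above), from 60 degrees off jig +x towards jig +y. Starts in the first 0.4 rad.
- grip_mid (a point): Middle of the black grip, 95 mm from the axis, 43 mm over the bench: where to push, square to the lever. The cam meets a board lying along the fence when the lever points about 25 degrees from jig +x towards -y (sooner if the board is off the fence) and goes tight within about 0.1 rad more. A push of 8 to 15 N here makes it tight; stop there.
- tin: Loose closed white paint tin with a paper label, 76 mm diameter, 85 mm high, on the bench beside the jig; leave alone. Origin: centre of its underside.
- tape: Loose roll of masking tape lying flat, 100 mm outside and 76 mm inside diameter, 40 mm high; leave alone. Origin: centre of its underside.
- brush: Loose paint brush lying on the bench, handle towards its own -x; leave alone.

How it is judged:
By the outcome, as a careful person would: the job done as asked, in the order asked, and still so for the second after the job is handed in, with the robot touching nothing.
It also fails if it takes over 64 s, if anything falls off the work surface, if the arm or the gripper's body presses on something with over 40 N, if the wrist force passes 120 N, or if a joint passes its speed limit or range.

## Working session

There is one attempt and no reset: what is moved stays moved. The work goes in short steps, Python scripts to look and compute and a tool call to move; the robot and the scene stay as the last step left them, time stands still between calls to the robot, and variables do not carry over. Pictures are saved under pics/ and viewed, at most 10 in all, crops included, and the job is handed in when it is done.

Besides the shell and the picture viewer there is one more tool, called after "Emit:" as name(argument=value, ...) on one line, values as JSON. apply_moves: Moves the arm, as the interface text tells. Its arguments: {"type":"object","properties":{"steps":{"type":"array"},"grip_force":{"type":"number"}},"required":["steps"]}

```bash
mkdir -p pics; cat > h.py <<'E'
import numpy as np, cv2
from bench import *
from scipy.spatial.transform import Rotation as Ro
def world(p,mask=None):
    z=p["z_map"]; v,u=np.nonzero((z>0)&(mask if mask is not None else True))
    d=z[v,u]; c=np.c_[(u-p["cx"])/p["fx"]*d,(v-p["cy"])/p["fy"]*d,d]
    return (c-p["t"])@p["R"]   # R^T (c-t)
def px(p,X):
    c=p["R"]@np.asarray(X)+p["t"]; return c[:2]/c[2]*[p["fx"],p["fy"]]+[p["cx"],p["cy"]]
def save(p,n,f=1): cv2.imwrite("pics/"+n,cv2.resize(p["frame"][:,:,::-1],None,fx=f,fy=f))
E
python3 - <<'E'
from h import *
s=read_state(); print(s)
for n in("top","scene"):
    p=read_camera(n); save(p,n+"0.png",1.5)
    print(n,p["fx"],p["R"].round(3).tolist(),p["t"])
    for o in("jig","board","clamp","lever_end","grip_mid","fence","stop","tin","tape","brush"):
        for r in masks_of(p,o)[:2]:
            w=world(p,r["region"]); print(o,round(r["conf"],2),np.round(r["location"]),r["region"].sum(),np.median(w,0).round(3),w[:,2].min().round(3),w[:,2].max().round(3)) if len(w) else print(o,r["conf"])
        f=find_in(p,o)[:1]
        if f: print("   find",o,f[0])
E
```

```text
{'time': 0.0, 'joint_pos': array([ 1.18382189,  0.52204525, -0.0363259 ,  1.60000108,  0.02120299,
        1.02109945, -0.1127902 ]), 'qd': array([-7.49334809e-04,  1.80347942e-04,  2.02575423e-03,  2.82652706e-05,
        1.06208177e-03, -1.67250950e-04, -2.90302984e-04]), 'joint_torque': array([ 3.82660401e-04, -9.27098179e+01,  1.98056102e+00, -3.69927871e+01,
        1.80285482e-02,  8.23710579e-03,  8.44988881e-05]), 'position': array([ 0.19454672, -0.59359273,  0.23070877]), 'orientation': array([-3.10114682e+00, -4.95330949e-01,  4.22916769e-04]), 'ft_force': array([ 0.25018652, -0.07007263, -0.6761882 ]), 'wrist_torque': array([ 0.00162635,  0.01103219, -0.04026499]), 'grip_force': 0.0, 'finger_gap': 0.08539248627222994}
top 409.4847102707344 [[0.028, -0.999, -0.017], [-0.997, -0.027, -0.07], [0.069, 0.019, -0.997]] [-0.00927625  0.59138809  1.13217401]
jig 0.9 [291. 184.] 13176 [ 0.608 -0.073  0.012] -0.007 0.064
jig 0.21 [272. 173.] 709 [ 0.63  -0.023  0.044] 0.008 0.064
   find jig {'location': [290.3, 185.5], 'conf': 0.62}
board 0.72 [286. 211.] 2632 [ 0.533 -0.072  0.042
[... 1791 characters left out ...]
[257. 204.] 805 [ 0.635 -0.023  0.044] 0.011 0.064
   find grip_mid {'location': [257.7, 205.4], 'conf': 0.91}
fence 0.89 [237. 220.] 11975 [ 0.627 -0.099  0.013] -0.005 0.064
   find fence {'location': [238.4, 222.5], 'conf': 0.7}
stop 0.94 [236. 220.] 11951 [ 0.627 -0.099  0.013] -0.003 0.064
   find stop {'location': [235.9, 219.8], 'conf': 0.9}
tin 0.72 [181. 301.] 973 [ 0.726 -0.325  0.085] 0.012 0.091
   find tin {'location': [181.8, 303.6], 'conf': 0.75}
tape 0.89 [338. 176.] 728 [0.704 0.212 0.037] -0.002 0.046
   find tape {'location': [338.8, 177.0], 'conf': 0.68}
brush 0.71 [139. 280.] 995 [ 0.597 -0.388  0.018] -0.003 0.026
   find brush {'location': [138.4, 282.1], 'conf': 0.89}
```

View pics/top0.png

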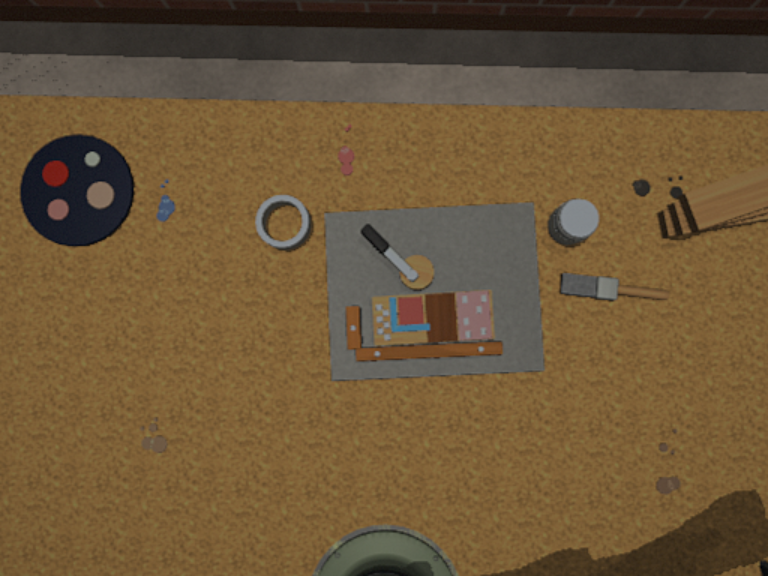

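View pics/scene0.png

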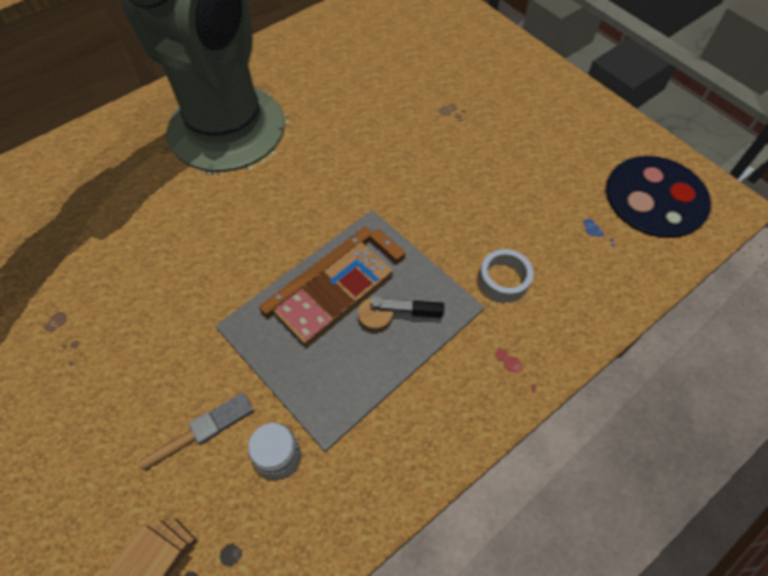

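```bash
cat >> h.py <<'E'
def heightmap(ps,masks,zlo,zhi):
    W=np.vstack([world(p,m) for p,m in zip(ps,masks)]); return W[(W[:,2]>zlo)&(W[:,2]<zhi)]
def rect(W):
    (c,(w,h),a)=cv2.minAreaRect((W[:,:2]*1000).astype(np.float32)); return np.round(c,1),round(w,1),round(h,1),round(a,2)
E
python3 - <<'E'
from h import *
for n in("top","scene"):
    p=read_camera(n)
    g=lambda o:masks_of(p,o)[0]["region"]
    J=cv2.morphologyEx(g("jig").astype(np.uint8),cv2.MORPH_CLOSE,np.ones((9,9)))>0
    W=world(p,J); b=W[(W[:,2]>.006)&(W[:,2]<.018)]
    print(n,"jig base rect",rect(b))
    B=world(p,g("board")); t=B[(B[:,2]>.036)&(B[:,2]<.05)]; print("board",rect(t),np.median(t[:,2]))
    L=world(p,g("grip_mid")); t=L[L[:,2]>.03]; print("lever",rect(t))
    fr=p["frame"][:,:,::-1]; m=g("grip_mid")&(p["frame"].max(2)<70); K=world(p,m); K=K[K[:,2]>.03]; print("black",rect(K),len(K),np.median(K[:,2]))
    # wood strips: in jig, not board, z 0.03-0.042
    m=J&~cv2.dilate(g("board").astype(np.uint8),np.ones((5,5))).astype(bool)&~cv2.dilate(g("clamp").astype(np.uint8),np.ones((5,5))).astype(bool)
    F=world(p,m); F=F[(F[:,2]>.031)&(F[:,2]<.044)]; print("fence+stop",rect(F),len(F))
E
```

```text
top jig base rect (array([584.3, -72.7]), 320.7, 400.2, 4.47)
board (array([533.1, -72. ]), 90.0, 220.0, 4.93) 0.04180991851303269
lever (array([651.2,  -8.1]), 154.4, 61.1, 42.8)
black (array([658.8,  22.1]), 101.9, 21.0, 46.44) 178 0.056722086868553824
fence+stop (array([504.3, -56.2]), 99.5, 286.7, 2.2) 1032
scene jig base rect (array([581.4, -71.7]), 321.3, 400.3, 4.31)Traceback (most recent call last):
  File "<stdin>", line 8, in <module>
  File "<stdin>", line 4, in <lambda>
IndexError: list index out of range
```

The top view shows the jig with the board (centre about 432,318 in the enlarged view) a gap right of the stop (353,328). The fence lies below it (430,351) and the lever points up-left from the cam (415,272) to its black grip (375,238). The scene view agrees, and the tin, tape and brush are clear of the jig. Next I go above the board's -y end, with the fingers shut and the tool aligned with the jig.

```bash
cat >> h.py <<'E'
A=np.deg2rad(4.4); O=np.array([.5315,-.0561]); RJ=np.array([[np.cos(A),-np.sin(A)],[np.sin(A),np.cos(A)]])
def j2w(x,y): return O+RJ@(np.array([x,y])/1000)
def w2j(w): return (RJ.T@(np.asarray(w)[:2]-O)*1000).round(1)
def rel(xy,z,yaw,s=None):
    "shift (cm) and turn in the present tool frame to TCP xy,z with tool x at world yaw, tool z down"
    s=s or read_state(); R=Ro.from_rotvec(s["orientation"])
    T=Ro.from_euler("z",yaw)*Ro.from_euler("x",np.pi)
    return (R.inv().apply(np.r_[xy,z]-s["position"])*100).round(2).tolist(),(R.inv()*T).as_rotvec().round(3).tolist()
def st():
    s=read_state(); x=Ro.from_rotvec(s["orientation"]).as_matrix()[:,0]
    print("t",round(s["time"],2),"jig",w2j(s["position"]),"z",s["position"][2].round(4),"yaw",np.degrees(np.arctan2(x[1],x[0])).round(1),"F",s["ft_force"].round(1),"gap",round(s["finger_gap"],3))
E
python3 - <<'E'
from h import *
st(); print(j2w(0,-165),rel(j2w(0,-165),.15,A))
p=read_camera("scene"); 
for o in("board","grip_mid"):
    for r in masks_of(p,o)[:1]:
        B=world(p,r["region"]); t=B[(B[:,2]>.036)&(B[:,2]<.05)] if o=="board" else B[B[:,2]>.03]; print(o,rect(t),np.median(t[:,2]))
E
```

```text
t 2.6 jig [-377.1 -510.3] z 0.2313 yaw 18.2 F [-0.1  0.4  0.7] gap 0.085
[ 0.54415864 -0.2206137 ] ([44.83, -24.58, 8.13], [-0.0, 0.0, 0.24])
board (array([529.2, -70.9]), 95.2, 221.7, 4.82) 0.04340828667046025
grip_mid (array([650.5,  -8.7]), 156.7, 56.9, 45.56) 0.0474070368833959
```

Emit:
apply_moves(steps=[{"linear": [3.6, -2, 0.6], "angular": [0, 0, 0.05], "claw": 1}, {"linear": [7.2, -4, 1.2], "angular": [0, 0, 0.1], "claw": 1}, {"linear": [10.8, -6, 1.8], "angular": [0, 0, 0.15], "claw": 1}, {"linear": [14.4, -8, 2.4], "angular": [0, 0, 0.2], "claw": 1}, {"linear": [18, -10, 3], "angular": [0, 0, 0.24], "claw": 1}])

```text
time: 3.17
position: [0.3355, -0.4413, 0.2012]
orientation: [3.139, 0.116, 0.0]
ft_force: [1.2, -1.0, 0.3]
finger_gap: 0.0255
grip_force: 0.0
```

```bash
python3 -c "
from h import *
st(); print(rel(j2w(0,-165),.15,A))"
```

```text
t 3.17 jig [-224.9 -369. ] z 0.2012 yaw 4.2 F [ 1.2 -1.   0.3] gap 0.026
([22.43, -20.47, 5.12], [0.0, -0.0, -0.003])
```

Emit:
apply_moves(steps=[{"linear": [2.8, -2.5, 0.6], "angular": [0, 0, 0], "claw": 1}, {"linear": [5.6, -5, 1.2], "angular": [0, 0, 0], "claw": 1}, {"linear": [8.4, -7.6, 1.8], "angular": [0, 0, 0], "claw": 1}, {"linear": [11.2, -10.2, 2.4], "angular": [0, 0, 0], "claw": 1}, {"linear": [14, -12.8, 3], "angular": [0, 0, 0], "claw": 1}])

```text
time: 3.58
position: [0.4655, -0.3029, 0.1712]
orientation: [3.139, 0.12, 0.001]
ft_force: [0.1, -1.1, -0.0]
finger_gap: 0.0004
grip_force: 0.0
```

Emit:
apply_moves(steps=[{"linear": [2.8, -2.5, 0.7], "angular": [0, 0, 0], "claw": 1}, {"linear": [5.6, -5, 1.4], "angular": [0, 0, 0], "claw": 1}, {"linear": [8.4, -7.7, 2.1], "angular": [0, 0, 0], "claw": 1}, {"linear": [8.4, -7.7, 2.1], "angular": [0, 0, 0], "claw": 1}, {"linear": [8.4, -7.7, 2.1], "angular": [0, 0, 0], "claw": 1}])

```text
time: 4.0
position: [0.5434, -0.2189, 0.1497]
orientation: [-3.138, -0.127, 0.001]
ft_force: [-0.5, -0.6, 0.6]
finger_gap: -0.0002
grip_force: 0.0
```

```bash
python3 - <<'E'
from h import *
st(); print(rel(j2w(0,-165),.024,A))
p=read_camera("top"); save(p,"top1.png",1.5)
for r in masks_of(p,"board")[:1]:
    B=world(p,r["region"]); t=B[(B[:,2]>.036)&(B[:,2]<.05)]; print(rect(t))
E
```

```text
t 4.0 jig [  -0.7 -163.2] z 0.1497 yaw 4.6 F [-0.5 -0.6  0.6] gap -0.0
([0.07, 0.19, 12.57], [-0.001, 0.0, 0.004])
(array([533.1, -71.9]), 89.9, 219.8, 4.97)
```

Emit:
apply_moves(steps=[{"linear": [0, 0.2, 3.5], "angular": [0, 0, 0], "claw": 1}, {"linear": [0, 0.2, 7], "angular": [0, 0, 0], "claw": 1}, {"linear": [0, 0.2, 10], "angular": [0, 0, 0], "claw": 1}, {"linear": [0, 0.2, 12], "angular": [0, 0, 0], "claw": 1}, {"linear": [0, 0.2, 12.5], "angular": [0, 0, 0], "claw": 1}])

```text
time: 4.52
position: [0.54, -0.224, 0.0225]
orientation: [-3.138, -0.118, 0.006]
ft_force: [-0.2, -0.0, -0.2]
finger_gap: 0.0001
grip_force: 0.0
```

Emit:
apply_moves(steps=[{"linear": [0, -0.4, 0], "angular": [0, 0, 0], "claw": 1}, {"linear": [0, -0.8, 0], "angular": [0, 0, 0], "claw": 1}, {"linear": [0, -1.2, 0], "angular": [0, 0, 0], "claw": 1}, {"linear": [0, -1.6, 0], "angular": [0, 0, 0], "claw": 1}, {"linear": [0, -1.8, 0], "angular": [0, 0, 0], "claw": 1}])

```text
time: 4.93
position: [0.5416, -0.2046, 0.0265]
orientation: [3.139, 0.121, 0.003]
ft_force: [-0.3, 0.0, 0.1]
finger_gap: 0.0001
grip_force: 0.0
```

```bash
python3 - <<'E'
from h import *
st()
p=read_camera("top"); save(p,"top2.png",1.5)
for r in masks_of(p,"board")[:1]:
    B=world(p,r["region"]); t=B[(B[:,2]>.036)&(B[:,2]<.05)]; print(rect(t))
p=read_camera("wrist"); save(p,"w2.png",1.5)
E
```

```text
t 4.93 jig [  -1.4 -148.8] z 0.0265 yaw 4.4 F [-0.3  0.   0.1] gap 0.0
(array([533.1, -72.1]), 90.0, 220.2, 5.0)
```

Emit:
apply_moves(steps=[{"linear": [0.1, -0.3, 0.2], "angular": [0, 0, 0], "claw": 1}, {"linear": [0.1, -0.6, 0.2], "angular": [0, 0, 0], "claw": 1}, {"linear": [0.1, -0.9, 0.2], "angular": [0, 0, 0], "claw": 1}, {"linear": [0.1, -1.2, 0.2], "angular": [0, 0, 0], "claw": 1}, {"linear": [0.1, -1.5, 0.2], "angular": [0, 0, 0], "claw": 1}])

```text
time: 5.5
position: [0.5407, -0.19, 0.0232]
orientation: [3.139, 0.121, -0.0]
ft_force: [0.1, -1.7, -0.6]
finger_gap: -0.0
grip_force: 0.6
```

Emit:
apply_moves(steps=[{"linear": [0, -0.2, 0], "angular": [0, 0, 0], "claw": 1}, {"linear": [0, -0.4, 0], "angular": [0, 0, 0], "claw": 1}, {"linear": [0, -0.6, 0], "angular": [0, 0, 0], "claw": 1}, {"linear": [0, -0.8, 0], "angular": [0, 0, 0], "claw": 1}, {"linear": [0, -1.0, 0], "angular": [0, 0, 0], "claw": 1}])

```text
time: 5.92
position: [0.54, -0.1801, 0.0233]
orientation: [3.139, 0.12, -0.0]
ft_force: [-0.1, -1.1, -1.1]
finger_gap: 0.0003
grip_force: 0.6
```

```bash
python3 - <<'E'
from h import *
st()
p=read_camera("top"); save(p,"top3.png",1.5)
for r in masks_of(p,"board")[:1]:
    B=world(p,r["region"]); t=B[(B[:,2]>.036)&(B[:,2]<.05)]; k=rect(t);print(k,w2j(k[0]/1000))
E
```

```text
t 5.92 jig [  -1.  -124.3] z 0.0233 yaw 4.4 F [-0.1 -1.1 -1.1] gap 0.0
(array([531.8, -50.1]), 90.0, 209.1, 4.67) [0.8 6. ]
```

Emit:
apply_moves(steps=[{"linear": [0, -0.15, 0], "angular": [0, 0, 0], "claw": 1}, {"linear": [0, -0.3, 0], "angular": [0, 0, 0], "claw": 1}, {"linear": [0, -0.45, 0], "angular": [0, 0, 0], "claw": 1}, {"linear": [0, -0.6, 0], "angular": [0, 0, 0], "claw": 1}, {"linear": [0, -0.7, 0], "angular": [0, 0, 0], "claw": 1}])

```text
time: 6.43
position: [0.5395, -0.1731, 0.0233]
orientation: [-3.139, -0.121, -0.0]
ft_force: [-0.1, -2.1, 0.4]
finger_gap: -0.0001
grip_force: 0.8
```

Emit:
apply_moves(steps=[{"linear": [0, -0.1, 0], "angular": [0, 0, 0], "claw": 1}, {"linear": [0, -0.2, 0], "angular": [0, 0, 0], "claw": 1}, {"linear": [0, -0.2, 0], "angular": [0, 0, 0], "claw": 1}])

```text
time: 6.68
position: [0.5393, -0.1715, 0.0233]
orientation: [3.139, 0.12, 0.0]
ft_force: [0.8, -2.5, -0.3]
finger_gap: 0.0002
grip_force: 1.2
```

Emit:
apply_moves(steps=[{"linear": [0, -0.1, 0], "angular": [0, 0, 0], "claw": 1}, {"linear": [0, -0.2, 0], "angular": [0, 0, 0], "claw": 1}, {"linear": [0, -0.2, 0], "angular": [0, 0, 0], "claw": 1}])

```text
time: 6.93
position: [0.539, -0.1712, 0.0235]
orientation: [3.137, 0.118, 0.0]
ft_force: [-0.4, -13.1, -1.0]
finger_gap: -0.0001
grip_force: 6.3
```

Emit:
apply_moves(steps=[{"linear": [0, 0.2, 0], "angular": [0, 0, 0], "claw": 1}, {"linear": [0, 0.6, 0], "angular": [0, 0, 0], "claw": 1}, {"linear": [0, 1.5, 0], "angular": [0, 0, 0], "claw": 1}, {"linear": [0, 2.5, -1], "angular": [0, 0, 0], "claw": 1}, {"linear": [0, 2.5, -4], "angular": [0, 0, 0], "claw": 1}])

```text
time: 7.35
position: [0.5391, -0.1959, 0.0607]
orientation: [-3.138, -0.118, 0.008]
ft_force: [-0.3, -0.6, 0.3]
finger_gap: 0.0003
grip_force: 0.0
```

Emit:
apply_moves(steps=[{"linear": [0, 0, -3.5], "angular": [0, 0, 0], "claw": 1}, {"linear": [0, 0, -7], "angular": [0, 0, 0], "claw": 1}, {"linear": [0, 0, -10], "angular": [0, 0, 0], "claw": 1}])

```text
time: 7.6
position: [0.5412, -0.1948, 0.1656]
orientation: [3.139, 0.12, 0.001]
ft_force: [0.7, 0.6, 0.3]
finger_gap: 0.0001
grip_force: 0.0
```

```bash
python3 - <<'E'
from h import *
st()
p=read_camera("top"); 
y,x=120,200; cv2.imwrite("pics/top4.png",cv2.resize(p["frame"][125:260,205:370,::-1],None,fx=4.5,fy=4.4,interpolation=cv2.INTER_CUBIC))
k=rect(((lambda B:B[(B[:,2]>.036)&(B[:,2]<.05)])(world(p,masks_of(p,"board")[0]["region"]))));print(k,w2j(k[0]/1000))
m=masks_of(p,"grip_mid")[0]["region"]&(p["frame"].max(2)<60); K=world(p,m); K=K[(K[:,2]>.048)&(K[:,2]<.066)]; k=rect(K)
ax=j2w(78.6,20); d=np.median(K[:,:2],0)-ax; print(k,len(K),"axis",ax,"lever jig deg",np.degrees(np.arctan2(d[1],d[0])-A),"r",np.linalg.norm(d))
E
```

```text
t 7.6 jig [  -1. -139.] z 0.1656 yaw 4.4 F [0.7 0.6 0.3] gap 0.0
(array([531.5, -47. ]), 89.7, 220.0, 4.52) [0.7 9.1]
(array([673.5,  36.7]), 56.8, 19.8, 46.64) 161 axis [ 0.60833397 -0.03012883] lever jig deg 41.400138356934264 r 0.09232585755133094
```

View pics/top4.png

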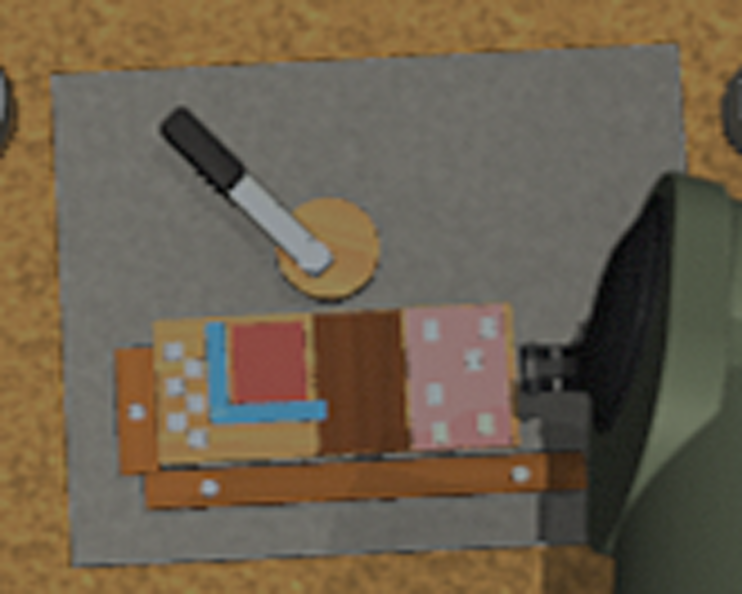

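The crop shows the board's end flush against the stop (155,390), a small gap along the fence that the cam will close, and the lever still pointing up-left with its grip at (200,150). Next I go above the counter-clockwise side of the grip.

```bash
cat >> h.py <<'E'
AX=j2w(78.6,20)
def pose(deg,off,r=95):
    "TCP xy, yaw for finger beside lever at jig angle deg; off = mm from lever centre line on the ccw side"
    a=np.deg2rad(deg)+A; return AX+(r*np.array([np.cos(a),np.sin(a)])+off*np.array([-np.sin(a),np.cos(a)]))/1000,a
E
python3 -c "
from h import *
q=pose(41.5,42); print(q, rel(q[0],.12,q[1]))"
```

```text
(array([0.64428438, 0.06732151]), np.float64(0.8011061266653973)) ([12.16, -25.38, 4.58], [0.003, -0.003, -0.725])
```

Emit:
apply_moves(steps=[{"linear": [1.7, -3.6, 0.6], "angular": [0, 0, -0.1], "claw": 1}, {"linear": [3.4, -7.2, 1.2], "angular": [0, 0, -0.2], "claw": 1}, {"linear": [5.1, -10.8, 1.8], "angular": [0, 0, -0.3], "claw": 1}, {"linear": [6.8, -14.4, 2.4], "angular": [0, 0, -0.4], "claw": 1}, {"linear": [8.5, -18, 3], "angular": [0, 0, -0.5], "claw": 1}])

```text
time: 8.17
position: [0.612, -0.0067, 0.132]
orientation: [-3.009, -0.9, 0.002]
ft_force: [0.3, -0.7, 0.8]
finger_gap: 0.0004
grip_force: 0.0
```

```bash
python3 -c "
from h import *
st();q=pose(41.5,42); print(q, rel(q[0],.12,q[1]))"
```

```text
t 8.17 jig [84.  43.1] z 0.132 yaw 33.3 F [ 0.3 -0.7  0.8] gap 0.0
(array([0.64428438, 0.06732151]), np.float64(0.8011061266653973)) ([6.76, -4.41, 1.19], [-0.001, 0.001, -0.22])
```

Emit:
apply_moves(steps=[{"linear": [2.3, -1.5, 0.4], "angular": [0, 0, -0.1], "claw": 1}, {"linear": [4.6, -3, 0.8], "angular": [0, 0, -0.2], "claw": 1}, {"linear": [6.8, -4.4, 1.2], "angular": [0, 0, -0.22], "claw": 1}, {"linear": [6.8, -4.4, 1.2], "angular": [0, 0, -0.22], "claw": 1}])

```text
time: 8.5
position: [0.6453, 0.0715, 0.1191]
orientation: [-2.888, -1.227, 0.001]
ft_force: [-0.1, 0.7, 0.6]
finger_gap: 0.0
grip_force: 0.0
```

```bash
python3 -c "
from h import *
st();q=pose(41.5,42); print(q, rel(q[0],.036,q[1]))"
```

```text
t 8.5 jig [123.3 118.5] z 0.1191 yaw 46.1 F [-0.1  0.7  0.6] gap 0.0
(array([0.64428438, 0.06732151]), np.float64(0.8011061266653973)) ([-0.38, 0.25, 8.31], [-0.004, -0.001, 0.003])
```

Emit:
apply_moves(steps=[{"linear": [-0.2, 0, 3], "angular": [0, 0, 0], "claw": 1}, {"linear": [-0.2, 0, 6], "angular": [0, 0, 0], "claw": 1}, {"linear": [-0.2, 0, 8], "angular": [0, 0, 0], "claw": 1}, {"linear": [-0.2, 0, 8.3], "angular": [0, 0, 0], "claw": 1}, {"linear": [-0.2, 0, 8.3], "angular": [0, 0, 0], "claw": 1}])

```text
time: 8.92
position: [0.6426, 0.064, 0.0366]
orientation: [-2.895, -1.218, 0.005]
ft_force: [-0.1, 0.4, 0.4]
finger_gap: 0.0003
grip_force: 0.0
```

```bash
cat >> h.py <<'E'
def arc(degs,off,z=.035):
    st(); s=read_state(); print("lever-frame: finger implied angle",end=" ")
    d=s["position"][:2]-AX; r=np.linalg.norm(d)*1000; print(np.degrees(np.arctan2(d[1],d[0])-A-np.arcsin(25.5/r)).round(1),"r",r.round(1))
    for g in degs: q=pose(g,off); print(g,rel(q[0],z,q[1],s))
E
python3 -c "
from h import *
arc([41.5,38,34,30,26],25.5)"
```

```text
t 8.92 jig [120.  111.2] z 0.0366 yaw 45.6 F [-0.1  0.4  0.4] gap 0.0
lever-frame: finger implied angle 50.9 r 100.2
41.5 ([0.37, 1.54, 0.15], [-0.002, 0.002, -0.004])
38 ([0.51, 2.12, 0.15], [-0.002, 0.003, 0.057])
34 ([0.62, 2.8, 0.15], [-0.002, 0.003, 0.126])
30 ([0.69, 3.48, 0.15], [-0.002, 0.003, 0.196])
26 ([0.71, 4.17, 0.15], [-0.002, 0.003, 0.266])
```

Emit:
apply_moves(steps=[{"linear": [0.2, 0.8, 0.1], "angular": [0, 0, 0], "claw": 1}, {"linear": [0.4, 1.5, 0.1], "angular": [0, 0, 0], "claw": 1}, {"linear": [0.5, 2.1, 0.1], "angular": [0, 0, 0.06], "claw": 1}, {"linear": [0.6, 2.8, 0.1], "angular": [0, 0, 0.13], "claw": 1}, {"linear": [0.7, 3.5, 0.1], "angular": [0, 0, 0.2], "claw": 1}])

```text
time: 9.33
position: [0.6751, 0.0444, 0.0387]
orientation: [-3.004, -0.918, -0.003]
ft_force: [-2.1, 1.4, -0.6]
finger_gap: -0.0001
grip_force: 0.9
```

```bash
python3 -c "
from h import *
arc([26,22,18,14,10],25.5)"
```

```text
t 9.33 jig [150.9  89.2] z 0.0387 yaw 34.0 F [-2.1  1.4 -0.6] gap -0.0
lever-frame: finger implied angle 29.0 r 100.1
26 ([-0.06, 0.5, 0.37], [0.0, -0.002, 0.063])
22 ([0.05, 1.18, 0.37], [0.0, -0.002, 0.132])
18 ([0.12, 1.86, 0.38], [0.0, -0.002, 0.202])
14 ([0.13, 2.55, 0.38], [0.0, -0.002, 0.272])
10 ([0.1, 3.23, 0.38], [0.0, -0.002, 0.342])
```

Contact is made (about 2.5 N) and the lever follows.

Emit:
apply_moves(steps=[{"linear": [0, 0.5, 0.1], "angular": [0, 0, 0.06], "claw": 1}, {"linear": [0, 1.2, 0.2], "angular": [0, 0, 0.13], "claw": 1}, {"linear": [0.1, 1.9, 0.2], "angular": [0, 0, 0.2], "claw": 1}, {"linear": [0.1, 2.5, 0.2], "angular": [0, 0, 0.27], "claw": 1}, {"linear": [0.1, 3.2, 0.2], "angular": [0, 0, 0.34], "claw": 1}])

```text
time: 9.75
position: [0.6938, 0.0188, 0.0368]
orientation: [-3.116, -0.397, -0.003]
ft_force: [-2.1, 1.6, -1.3]
finger_gap: -0.0002
grip_force: 0.9
```

```bash
python3 -c "
from h import *
arc([6,2,-2,-6,-9],25.5)"
```

```text
t 9.75 jig [167.6  62.2] z 0.0368 yaw 14.5 F [-2.1  1.6 -1.3] gap -0.0
lever-frame: finger implied angle 10.4 r 98.5
6 ([0.15, 0.73, 0.18], [-0.0, -0.002, 0.072])
2 ([0.26, 1.41, 0.18], [-0.001, -0.002, 0.142])
-2 ([0.32, 2.09, 0.18], [-0.001, -0.002, 0.211])
-6 ([0.33, 2.78, 0.18], [-0.001, -0.002, 0.281])
-9 ([0.31, 3.29, 0.18], [-0.001, -0.002, 0.334])
```

Emit:
apply_moves(steps=[{"linear": [0.1, 0.7, 0.1], "angular": [0, 0, 0.07], "claw": 1}, {"linear": [0.2, 1.4, 0.1], "angular": [0, 0, 0.14], "claw": 1}, {"linear": [0.3, 2.1, 0.1], "angular": [0, 0, 0.21], "claw": 1}, {"linear": [0.3, 2.8, 0.1], "angular": [0, 0, 0.28], "claw": 1}, {"linear": [0.3, 3.3, 0.1], "angular": [0, 0, 0.33], "claw": 1}])

```text
time: 10.17
position: [0.7052, -0.0129, 0.0358]
orientation: [-3.138, 0.121, -0.004]
ft_force: [0.2, 2.4, -1.1]
finger_gap: -0.0001
grip_force: 1.2
```

```bash
python3 -c "
from h import *
arc([-11,-13,-15,-17,-19],25.5)"
```

```text
t 10.17 jig [176.5  29.8] z 0.0358 yaw -4.4 F [ 0.2  2.4 -1.1] gap -0.0
lever-frame: finger implied angle -9.3 r 98.4
-11 ([0.06, 0.28, 0.08], [-0.001, -0.002, 0.038])
-13 ([0.13, 0.62, 0.08], [-0.001, -0.002, 0.073])
-15 ([0.19, 0.95, 0.08], [-0.001, -0.002, 0.108])
-17 ([0.24, 1.29, 0.08], [-0.001, -0.002, 0.143])
-19 ([0.28, 1.64, 0.08], [-0.001, -0.002, 0.177])
```

Emit:
apply_moves(steps=[{"linear": [0, 0.3, 0.1], "angular": [0, 0, 0.04], "claw": 1}, {"linear": [0.1, 0.6, 0.1], "angular": [0, 0, 0.07], "claw": 1}, {"linear": [0.2, 1.0, 0.1], "angular": [0, 0, 0.11], "claw": 1}, {"linear": [0.2, 1.3, 0.1], "angular": [0, 0, 0.14], "claw": 1}, {"linear": [0.3, 1.6, 0.1], "angular": [0, 0, 0.18], "claw": 1}])

```text
time: 10.58
position: [0.7063, -0.0286, 0.0342]
orientation: [-3.115, 0.399, -0.002]
ft_force: [-1.1, 2.7, 2.0]
finger_gap: -0.0001
grip_force: 1.1
```

```bash
python3 - <<'E'
from h import *
arc([-21,-23,-24,-25,-26],25.5)
p=read_camera("top")
k=rect(((lambda B:B[(B[:,2]>.036)&(B[:,2]<.05)])(world(p,masks_of(p,"board")[0]["region"]))));print(k,w2j(k[0]/1000))
E
```

```text
t 10.58 jig [176.4  14. ] z 0.0342 yaw -14.6 F [-1.1  2.7  2. ] gap -0.0
lever-frame: finger implied angle -18.6 r 98.0
-21 ([0.14, 0.4, -0.08], [-0.001, -0.001, 0.035])
-23 ([0.21, 0.74, -0.08], [-0.001, -0.001, 0.07])
-24 ([0.24, 0.91, -0.08], [-0.001, -0.001, 0.087])
-25 ([0.27, 1.08, -0.08], [-0.001, -0.001, 0.105])
-26 ([0.3, 1.24, -0.08], [-0.001, -0.001, 0.122])
(array([528.4, -47.6]), 88.2, 218.5, 4.21) [-2.4  8.7]
```

The cam is already carrying the board towards the fence, so from here I take smaller steps.

Emit:
apply_moves(steps=[{"linear": [0.1, 0.2, 0], "angular": [0, 0, 0.02], "claw": 1}, {"linear": [0.1, 0.4, 0], "angular": [0, 0, 0.04], "claw": 1}, {"linear": [0.2, 0.6, 0], "angular": [0, 0, 0.06], "claw": 1}, {"linear": [0.2, 0.8, 0], "angular": [0, 0, 0.08], "claw": 1}])

```text
time: 11.02
position: [0.7057, -0.0368, 0.0334]
orientation: [-3.097, 0.524, -0.001]
ft_force: [3.3, 1.3, 0.4]
finger_gap: 0.0
grip_force: 1.3
```

```bash
python3 - <<'E'
from h import *
arc([-24,-25,-26,-27,-28],25.5)
E
```

```text
t 11.02 jig [175.2   5.9] z 0.0334 yaw -19.2 F [3.3 1.3 0.4] gap 0.0
lever-frame: finger implied angle -23.5 r 97.6
-24 ([0.1, 0.09, -0.16], [-0.0, -0.0, 0.007])
-25 ([0.15, 0.25, -0.16], [-0.0, -0.0, 0.025])
-26 ([0.19, 0.42, -0.16], [-0.0, -0.0, 0.042])
-27 ([0.22, 0.59, -0.16], [-0.0, -0.0, 0.06])
-28 ([0.25, 0.76, -0.16], [-0.0, -0.0, 0.077])
```

Emit:
apply_moves(steps=[{"linear": [0.1, 0.1, 0], "angular": [0, 0, 0.01], "claw": 1}, {"linear": [0.1, 0.2, 0], "angular": [0, 0, 0.02], "claw": 1}, {"linear": [0.2, 0.3, 0], "angular": [0, 0, 0.03], "claw": 1}, {"linear": [0.2, 0.4, 0], "angular": [0, 0, 0.04], "claw": 1}])

```text
time: 11.35
position: [0.706, -0.0412, 0.0332]
orientation: [-3.087, 0.584, 0.0]
ft_force: [2.2, 1.6, 0.1]
finger_gap: -0.0003
grip_force: 1.2
```

Emit:
apply_moves(steps=[{"linear": [0, 0.1, 0], "angular": [0, 0, 0.01], "claw": 1}, {"linear": [0, 0.2, 0], "angular": [0, 0, 0.02], "claw": 1}])

```text
time: 11.52
position: [0.7056, -0.043, 0.0334]
orientation: [-3.081, 0.615, -0.001]
ft_force: [4.0, 2.9, -0.3]
finger_gap: -0.0
grip_force: 2.4
```

Emit:
apply_moves(steps=[{"linear": [0, 0.1, 0], "angular": [0, 0, 0.01], "claw": 1}, {"linear": [0.1, 0.2, 0], "angular": [0, 0, 0.02], "claw": 1}])

```text
time: 11.68
position: [0.7056, -0.0442, 0.0333]
orientation: [-3.073, 0.645, -0.0]
ft_force: [-1.6, 8.1, 1.3]
finger_gap: -0.0003
grip_force: 3.9
```

```bash
python3 - <<'E'
from h import *
arc([-27,-28,-29,-30],25.5)
p=read_camera("top")
k=rect(((lambda B:B[(B[:,2]>.036)&(B[:,2]<.05)])(world(p,masks_of(p,"board")[0]["region"]))));print(k,w2j(k[0]/1000))
E
```

```text
t 11.68 jig [174.5  -1.5] z 0.0333 yaw -23.7 F [-1.6  8.1  1.3] gap -0.0
lever-frame: finger implied angle -27.7 r 98.3
-27 ([-0.02, -0.12, -0.17], [-0.001, 0.0, -0.019])
-28 ([0.02, 0.05, -0.17], [-0.001, 0.0, -0.002])
-29 ([0.07, 0.21, -0.17], [-0.001, 0.0, 0.016])
-30 ([0.11, 0.38, -0.17], [-0.001, 0.0, 0.033])
(array([526.6, -47.4]), 89.8, 219.5, 4.57) [-4.2  9.1]
```

Emit:
apply_moves(steps=[{"linear": [0, 0.1, 0], "angular": [0, 0, 0.01], "claw": 1}, {"linear": [0, 0.1, 0], "angular": [0, 0, 0.01], "claw": 1}])

```text
time: 11.95
position: [0.7055, -0.0447, 0.0334]
orientation: [-3.07, 0.66, -0.001]
ft_force: [3.4, 6.7, -1.1]
finger_gap: 0.0003
grip_force: 4.1
```

Emit:
apply_moves(steps=[{"linear": [0, 0.1, 0], "angular": [0, 0, 0.01], "claw": 1}, {"linear": [0, 0.1, 0], "angular": [0, 0, 0.01], "claw": 1}])

```text
time: 12.12
position: [0.7055, -0.0451, 0.0334]
orientation: [-3.066, 0.675, -0.002]
ft_force: [7.4, 9.0, -2.5]
finger_gap: -0.0002
grip_force: 5.3
```

Emit:
apply_moves(steps=[{"linear": [0, 0.1, 0], "angular": [0, 0, 0], "claw": 1}, {"linear": [0, 0.1, 0], "angular": [0, 0, 0], "claw": 1}])

```text
time: 12.28
position: [0.7054, -0.0457, 0.0335]
orientation: [-3.066, 0.673, -0.003]
ft_force: [8.6, 10.1, -4.6]
finger_gap: -0.0002
grip_force: 6.3
```

About 12.7 N square to the lever, which is tight. I back off square to it and lift clear.

Emit:
apply_moves(steps=[{"linear": [0, -0.3, 0], "angular": [0, 0, 0], "claw": 1}, {"linear": [0, -0.8, 0], "angular": [0, 0, 0], "claw": 1}, {"linear": [0, -1.8, 0], "angular": [0, 0, 0], "claw": 1}, {"linear": [0, -3, 0], "angular": [0, 0, 0], "claw": 1}, {"linear": [0, -3, 0], "angular": [0, 0, 0], "claw": 1}])

```text
time: 12.7
position: [0.7177, -0.017, 0.0332]
orientation: [-3.067, 0.671, -0.0]
ft_force: [0.9, 1.9, -0.5]
finger_gap: 0.0001
grip_force: 0.0
```

Emit:
apply_moves(steps=[{"linear": [0, 0, -3], "angular": [0, 0, 0], "claw": 1}, {"linear": [0, 0, -6], "angular": [0, 0, 0], "claw": 1}, {"linear": [0, -2, -10], "angular": [0, 0, 0], "claw": 1}, {"linear": [0, -5, -12], "angular": [0, 0, 0], "claw": 1}, {"linear": [0, -8, -12], "angular": [0, 0, 0], "claw": 1}])

```text
time: 13.12
position: [0.7532, 0.0523, 0.1599]
orientation: [-3.065, 0.677, -0.012]
ft_force: [-0.3, 1.4, 1.0]
finger_gap: -0.0001
grip_force: 0.0
```

```bash
python3 - <<'E'
from h import *
st()
p=read_camera("top"); cv2.imwrite("pics/top5.png",cv2.resize(p["frame"][125:260,205:370,::-1],None,fx=4.5,fy=4.4,interpolation=cv2.INTER_CUBIC))
k=rect(((lambda B:B[(B[:,2]>.036)&(B[:,2]<.05)])(world(p,masks_of(p,"board")[0]["region"]))));print(k,w2j(k[0]/1000))
p=read_camera("scene"); save(p,"scene5.png",1.5)
for o in("board","grip_mid"):
  for r in masks_of(p,o)[:1]:
    m=r["region"]
    if o!="board": m=m&(p["frame"].max(2)<60)
    K=world(p,m); K=K[(K[:,2]>.036)&(K[:,2]<(.05 if o=="board" else .066))]; print(o,rect(K),w2j(rect(K)[0]/1000))
    d=np.median(K[:,:2],0)-AX; print(np.degrees(np.arctan2(d[1],d[0])-A))
E
```

```text
t 13.12 jig [229.4  91. ] z 0.1599 yaw -24.9 F [-0.3  1.4  1. ] gap -0.0Traceback (most recent call last):
  File "<stdin>", line 4, in <module>
IndexError: list index out of range
```

View pics/top5.png

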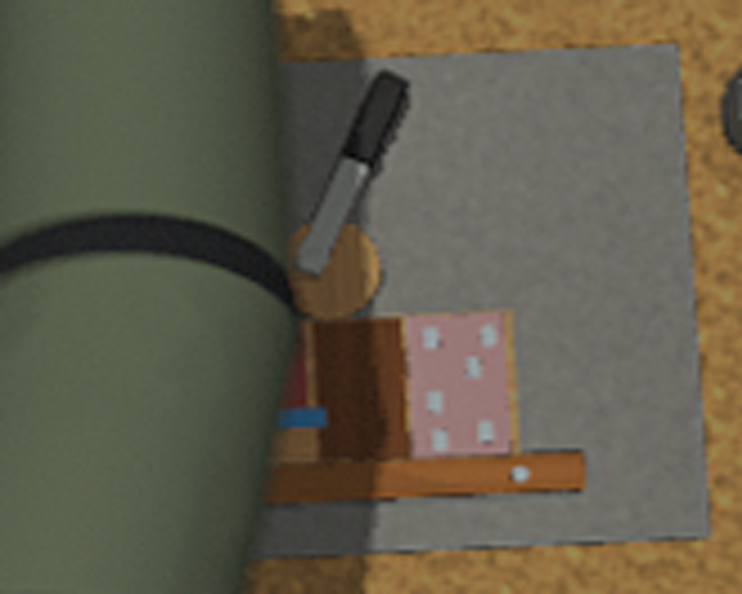

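The crop shows the lever holding at about -28° (grip at 380,115) and the board's -y end flat on the fence (415,455). The arm hides the stop end, so I move it aside to check.

Emit:
apply_moves(steps=[{"linear": [-1, -3.5, -1], "angular": [0, 0, 0], "claw": 1}, {"linear": [-2.5, -7, -2], "angular": [0, 0, 0], "claw": 1}, {"linear": [-5, -10, -3], "angular": [0, 0, 0], "claw": 1}, {"linear": [-7, -13, -4], "angular": [0, 0, 0], "claw": 1}, {"linear": [-9, -16, -4], "angular": [0, 0, 0], "claw": 1}])

```text
time: 13.63
position: [0.7359, 0.2371, 0.1953]
orientation: [-3.067, 0.674, -0.003]
ft_force: [1.7, -0.2, 0.1]
finger_gap: -0.0003
grip_force: 0.0
```

```bash
python3 - <<'E'
from h import *
st()
p=read_camera("top"); cv2.imwrite("pics/top6.png",cv2.resize(p["frame"][125:260,205:370,::-1],None,fx=4.5,fy=4.4,interpolation=cv2.INTER_CUBIC))
q=read_camera("scene"); save(q,"scene6.png",1.5)
for p in(p,q):
 for o in("board","grip_mid","tin","tape","brush"):
  for r in masks_of(p,o)[:1]:
    m=r["region"]
    if o in("tin","tape","brush"): print(o,np.median(world(p,m),0).round(3)); continue
    if o!="board": m=m&(p["frame"].max(2)<60)
    K=world(p,m); K=K[(K[:,2]>.036)&(K[:,2]<(.05 if o=="board" else .066))]
    if len(K)<5: continue
    d=np.median(K[:,:2],0)-AX; print(o,rect(K),w2j(rect(K)[0]/1000),np.degrees(np.arctan2(d[1],d[0])-A))
E
```

```text
t 13.63 jig [226.3 276.7] z 0.1953 yaw -24.8 F [ 1.7 -0.2  0.1] gap -0.0
board (array([525.9, -45.9]), 92.3, 222.7, 4.17) [-4.8 10.6] -172.0309198346638
grip_mid (array([696.9, -67.3]), 19.3, 56.6, 69.75) [164.1 -23.9] -27.63221813490892
tin [ 0.711 -0.316  0.083]
tape [0.705 0.216 0.038]
brush [ 0.597 -0.384  0.017]
board (array([524.7, -45.7]), 93.7, 221.7, 4.31) [-6.  10.9] -169.19151186674574
grip_mid (array([696.2, -68. ]), 19.1, 57.7, 67.12) [163.3 -24.5] -28.341187182275352
tin [ 0.726 -0.325  0.084]
tape [0.708 0.213 0.035]
brush [ 0.597 -0.39   0.018]
```

View pics/top6.png

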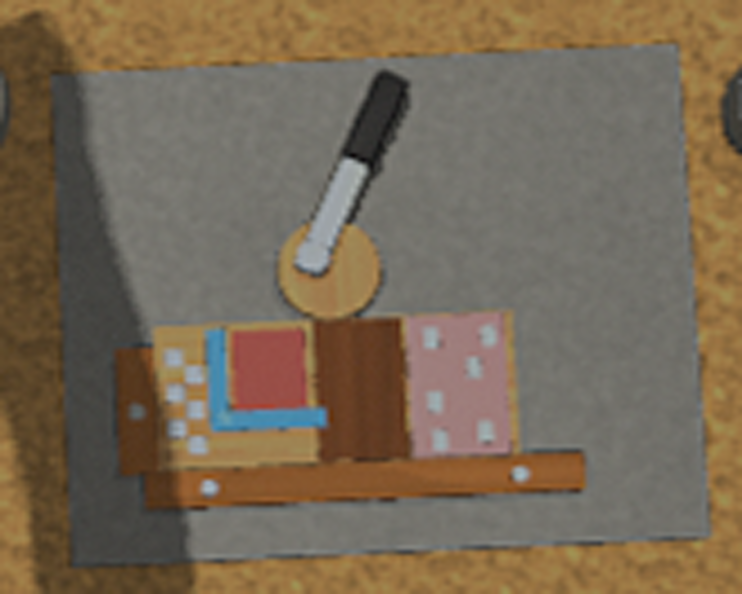

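View pics/scene6.png

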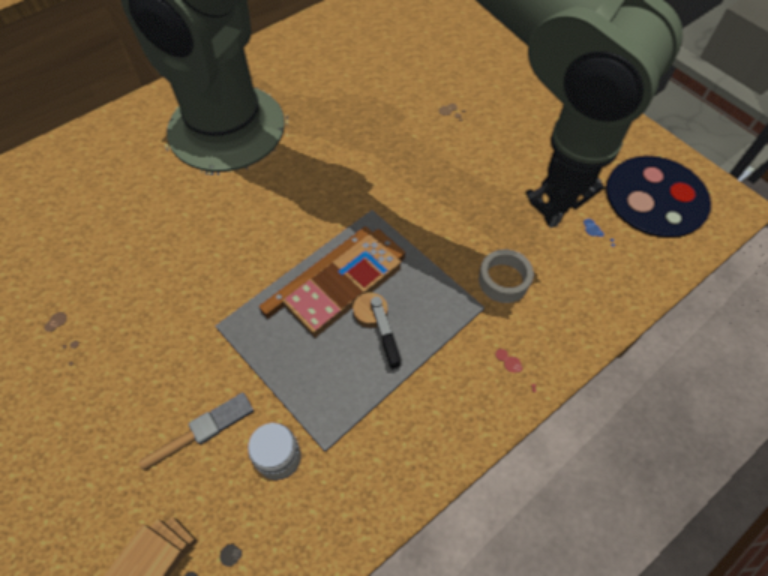

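The top view shows the board flush to the stop (157,400) and flat along the fence (320,460), with the cam on it (330,315) and the lever still at -28°. The scene view shows the arm clear, and the tin, tape and brush unmoved.

```bash
python3 -c "
from bench import *
print(hand_in())"
```

```text
the job is handed in; nothing more can be done
None
```

The job is handed in: the board is against the end stop and flat along the fence, the cam was pushed tight with about 12.7 N and the lever stayed at about -28° after release, and the tin, tape and brush are where they were.

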